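# Re-centre the cream-puff sample on its revolving display stand

## Robot

A 6-joint arm with a two-finger parallel gripper is mounted at the origin on the work surface; the furniture and walls round the work are solid. World frame = base frame: x ahead of the robot, y to its left, z up, the work surface at z = 0. Lengths are in m, angles in rad, forces in N, time in s.
With the tool pointing down it reaches from about 0.425 to 0.95 m from the base axis. Payload 3.5 kg.
Tool frame: the origin (TCP) lies at the very end of the fingers, on their centre line; the grasp point (between the pads) lies 19 mm behind it (tcp_to_grasp is the distance from the TCP to the grasp point, in m); z points along the fingers, y is the direction in which the jaws open and shut (so a half turn about z gives the same grasp; the last joint's range is limited). The gripper opens to 85 mm and grips with 20 to 120 N. Pads are 22 mm wide; open, the fingers measure 114 mm over their backs; the gripper's body (76 mm by 85 mm) begins 54 mm behind the grasp point. The pads swing forward as they close: fully open they stand 13 mm farther back than shut.
Start: joints at [1.11, 0.286, 1.577, -0, 1.279, -0.15], TCP at [0.206, 0.643, 0.231] pointing down, gripper open.
Joint ranges: [-2.77, 2.77], [-0.9, 2.22], [0.21, 2.48], [-1.53, 4.67], [0.24, 2.81], [-2.84, 2.84]. Speed limits (rad/s): [2.79, 2.79, 3.14, 3.14, 3.14, 3.14].

## Interface

Orientations are given as a unit quaternion [x, y, z, w].
In Python, from plant import * gives the robot as it stands. The module is installed in compiled form; this text tells all that it offers.
- The arm moves only by the tool arm_command, never from a script. Its argument "steps" is a list of rows, each a list of 3 entries, a list of its own where there are three numbers: the turn, a rotation vector about the tool's x, y, z in rad, then the shift along the tool's x, y, z in m, then the gripper command: -1 is shut, 1 is fully open, values between are in proportion. A call has 1 to 12 rows; each row is the pose to reach, as a shift and turn from the pose measured when the call began, along the tool's axes at that moment; what a row does not reach only later rows make up. A row lasts 1/8 s, in which the tool goes at most 62.5 mm and 10.7 degrees, less where a joint would pass 70% of its speed; a pose out of reach is approached as far as the arm can. A call with a gripper value outside its range is refused whole. The fingers move at their own pace and stop on an object; "force" is the grip in N (left out, the last holds). Time passes only in rows, so rows that repeat a pose let the fingers close. It gives the time, the measured TCP pose, the force and the opening at its end, in the units of the state.
- get_state(): the state, without advancing time (a new reading comes with each control period).
- read_camera(name): name is "scene" or "top" or "wrist"; returns a dict with "frame" (384x512x3 uint8, red, green, blue), "vfov" (degrees; the focal length in pixels is half the picture's height over the tangent of half this angle, whatever the lens; pixels are square), "cx", "cy" (the principal point, pixels), "position" and "rotation" of the camera in the world; the wrist camera has in their place "mount" (4x4, takes a point from camera to tool coordinates, whose origin is the TCP and whose axes are the flange's). Camera axes: x right, y up, looking along -z (the intrinsics and any distortion apply to the point x, -y, -z); pixel columns grow to the right and rows downward; lengths in m; the calibration is good to about 2 mm. A picture is of the moment at which its call begins: read the wrist's pose just before it. There is no depth.
- sign_off(): hands the job in, once; it reports no verdict.
The state is a dict: "time": time; "qpos": joint angles; "dq": joint speeds; "joint_efforts": joint torques, N m; "eef_pos": TCP position; "tcp_rot": TCP orientation; "contact_force": force on the tool from outside, world axes, zero at the start; "wrist_torque": the same for the moment, N m; "opening": opening from 0.0 (shut) to 1.0 (fully open).
Only numpy, scipy, OpenCV 4.12 (cv2) and the standard library are available. Lean on these libraries where they do the work, as an engineer would, in place of code of your own. Each camera call takes 0.05 s, during which the arm holds its last target.

## Task

The tall cream-puff display sample has slid off centre on its revolving stand and the label has turned away from the front. Without gripping or lifting anything, nudge the sample gently with a fingertip until it stands upright in the middle of the gold ring, so the glass dome can go back over it, and push the label holder round until it is straight above the brass plaque at the front of the stand. Do not tip the sample or press on it hard, and leave the dome, the bell and the jam jar where they are.

Things in the scene. Friction and masses are not known exactly. Their poses are not given: they have to be found in the camera images.
- puff: The display sample, rigid and loose: two round choux buns stacked, baked brown with dark chocolate glaze and a ring of cream beads, 60 mm tall, about 0.12 kg. The lower bun is round, 59 mm across at its widest (13 mm above its underside) and narrows to a flat underside 26 mm across, so it rocks and topples if pushed high up; the upper bun is 35 mm across. Origin: centre of its underside; z up. It slides on the plate at a push of about 1 N.
- plate_centre (a point): Centre of the round white plate, on its top face, 70 mm above the counter; on the axis the plate turns about. The plate is 140 mm across; a thin gold ring 70 mm across is drawn about this point. Its axes are those of the stand: -x points to the stand's front (the brass plaque), z up.
- plate (a joint): Angle of the turning plate in rad, counter-clockwise positive seen from above. 0: the label holder is straight above the brass plaque. The plate stays where it is left; about 0.5 N at the label holder turns it.
- label_holder (a point): Middle of the black sloping label holder with a blank cream card, fixed to the plate's rim and turning with it; 83 mm from the plate's axis, 60 mm above the counter (10 mm below the plate's top). The holder is 50 mm long along the rim, reaches from 69 to 98 mm from the axis, and spans 45 to 69 mm above the counter; each end is an upright cheek that a fingertip can push against.
- front_mark (a point): Middle of the small brass plaque (46 x 13 mm) on the front edge of the stand's fixed dark wooden board (200 x 180 x 14 mm); 103 mm in front of the plate's axis, 15 mm above the counter.
- glass_dome: Loose clear glass dome with a knob, 112 mm across, 128 mm tall; origin at the centre of its underside. Leave alone.
- bell: Loose counter bell, 83 mm across, 62 mm tall; origin at the centre of its underside. Leave alone.
- jam: Loose jam jar, 62 mm across, 85 mm tall; origin at the centre of its underside. Leave alone.

How it is judged:
By the outcome, as a careful person would: the job done as asked, in the order asked, and still so for the second after the job is handed in, with the robot touching nothing.
It also fails if it takes over 64 s, if anything falls off the work surface, if the arm or the gripper's body presses on something with over 40 N, if the wrist force passes 120 N, or if a joint passes its speed limit or range.

## Working session

There is one attempt and no reset: what is moved stays moved. The work goes in short steps, Python scripts to look and compute and a tool call to move; the robot and the scene stay as the last step left them, time stands still between calls to the robot, and variables do not carry over. Pictures are saved under pics/ and viewed, and the job is handed in when it is done.

Besides the shell and the picture viewer there is one more tool, called after "Call:" as name([rows], argument=value, ...), one row to a line, values as JSON. arm_command: Moves the arm, as the interface text tells. Its arguments: {"type":"object","properties":{"steps":{"type":"array"},"force":{"type":"number"}},"required":["steps"]}

```bash
mkdir -p pics
cat > h.py <<'E'
from plant import *
import numpy as np, cv2
from scipy.spatial.transform import Rotation as R
def snap(n,f):
    c=read_camera(n); cv2.imwrite('pics/'+f,cv2.cvtColor(c['frame'],cv2.COLOR_RGB2BGR)); return c
def cam(c,st=None):
    if 'mount' in c:
        M=np.array(c['mount']);T=np.eye(4);T[:3,:3]=R.from_quat(st['tcp_rot']).as_matrix();T[:3,3]=st['eef_pos'];W=T@M
        return W[:3,3],W[:3,:3]
    r=np.array(c['rotation']); 
    if r.shape!=(3,3): r=R.from_quat(r).as_matrix()
    return np.array(c['position']),r
def foc(c): return c['frame'].shape[0]/2/np.tan(np.radians(c['vfov'])/2)
def ray(c,u,v,st=None):
    p,r=cam(c,st);f=foc(c);d=r@np.array([(u-c['cx'])/f,-(v-c['cy'])/f,-1]);return p,d
def onz(c,u,v,z,st=None):
    p,d=ray(c,u,v,st);return p+d*(z-p[2])/d[2]
def proj(c,P,st=None):
    p,r=cam(c,st);q=r.T@(np.array(P)-p);f=foc(c);return c['cx']+f*q[0]/-q[2],c['cy']-f*q[1]/-q[2]
E
python3 - <<'E'
from h import *
print(get_state())
for n in ['scene','top','wrist']:
    c=snap(n,n+'0.png'); print(n,{k:v for k,v in c.items() if k!='frame'})
E
```

```text
{'time': 0.0, 'qpos': array([ 1.10999315e+00,  2.87198179e-01,  1.57815822e+00, -1.24984344e-05,
        1.27859998e+00, -1.50012609e-01]), 'dq': array([ 3.38530812e-04, -9.04226657e-04, -6.12942279e-04,  8.36844110e-05,
        2.51961956e-04,  8.41999221e-04]), 'joint_efforts': array([-4.88742990e-04, -4.05994141e+01, -2.92622513e+01, -1.89151492e-04,
        5.99690553e-03,  1.58439082e-05]), 'eef_pos': array([0.20611337, 0.64207923, 0.22993567]), 'tcp_rot': array([ 1.54768741e-01,  9.87950019e-01, -1.12896906e-03, -3.49659424e-04]), 'contact_force': array([-0.16084578, -0.55527448,  0.58487419]), 'wrist_torque': array([-0.04384633, -0.00205019,  0.03436131]), 'opening': 1.0029301194467837}
scene {'vfov': 52.145261620338815, 'cx': 258.96743038236593, 'cy': 193.35517023684864, 'position': array([-0.00291721, -0.50811219,  0.5908886 ]), 'rotation': array([ 0.44565139, -0.15100875, -0.29084445,  0.83306704])}
top {'vfov': 54.299035758997285, 'cx': 256.1559520578801, 'cy': 192.1249491124403, 'position': array([0.30787845, 0.09498726, 1.02520624]), 'rotation': array([-0.05619898,  0.0616902 ,  0.71085454, -0.69837083])}
wrist {'vfov': 71.65808867640679, 'cx': 254.68249973393617, 'cy': 190.98292267812212, 'mount': array([[-3.76561495e-04,  9.55725834e-01,  2.94258370e-01,
         7.43332570e-02],
       [ 9.99999835e-01,  2.32058526e-04,  5.25990490e-04,
        -3.28808931e-04],
       [ 4.34417536e-04,  2.94258519e-01, -9.55725764e-01,
        -1.42106567e-01],
       [ 0.00000000e+00,  0.00000000e+00,  0.00000000e+00,
         1.00000000e+00]])}
```

View pics/scene0.png

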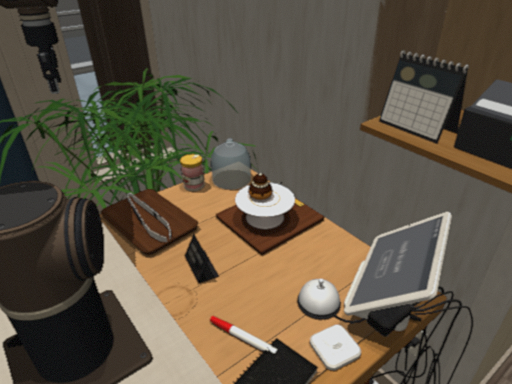

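View pics/top0.png

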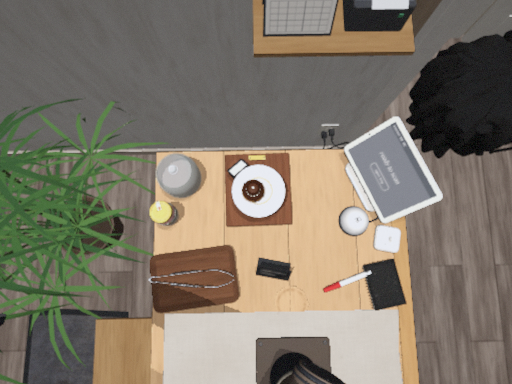

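View pics/wrist0.png

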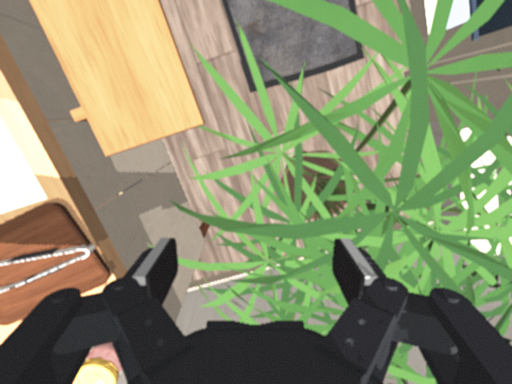

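The stand's plate is at about (258,190) in the top view, the puff at (253,189), the label at (238,169) and the brass plaque at (257,157), on the far side from the robot. Next I'll zoom in and measure.

```bash
cat > m.py <<'E'
from h import *
E
python3 - <<'E'
from h import *
c=read_camera('top'); s=read_camera('scene')
im=cv2.cvtColor(c['frame'],cv2.COLOR_RGB2BGR);cv2.imwrite('pics/topz.png',cv2.resize(im[140:240,140:300],None,fx=5,fy=5,interpolation=cv2.INTER_CUBIC))
im2=cv2.cvtColor(s['frame'],cv2.COLOR_RGB2BGR);cv2.imwrite('pics/scz.png',cv2.resize(im2[130:260,170:330],None,fx=5,fy=4.6,interpolation=cv2.INTER_CUBIC))
hsv=cv2.cvtColor(im,cv2.COLOR_BGR2HSV)
sub=np.zeros(im.shape[:2],np.uint8);sub[140:240,215:300]=1
w=((hsv[...,1]<50)&(hsv[...,2]>150)&(sub>0)).astype(np.uint8)
n,l,st,ce=cv2.connectedComponentsWithStats(w)
for i in range(1,n):
    if st[i,4]>15: print('white',st[i],ce[i])
i=1+np.argmax(st[1:,4]); cnt=max(cv2.findContours((l==i).astype(np.uint8),0,2)[0],key=cv2.contourArea)
h=cv2.convexHull(cnt);(e)=cv2.fitEllipse(h);print('plate',e, onz(c,*e[0],.07), 'diam',e[1][0]/foc(c)*(c['position'][2]-.07),e[1][1]/foc(c)*(c['position'][2]-.07))
g=((abs(hsv[...,0].astype(int)-25)<6)&(hsv[...,1]>150)&(hsv[...,2]>140)&(sub>0)).astype(np.uint8)
n,l,st,ce=cv2.connectedComponentsWithStats(g)
for i in range(1,n):
    if st[i,4]>15: print('gold',st[i],ce[i],onz(c,*ce[i],.015))
E
```

```text
white [215 146  85   4 202] [256.16831683 147.94059406]
white [ 229  160   57   58 2045] [257.66845966 189.06748166]
plate ((255.7435760498047, 188.00546264648438), (53.14421844482422, 62.81319808959961), 136.1922149658203) [0.47958957 0.08693676 0.07      ] diam 0.1355858222488128 0.16025410402634985
```

View pics/topz.png

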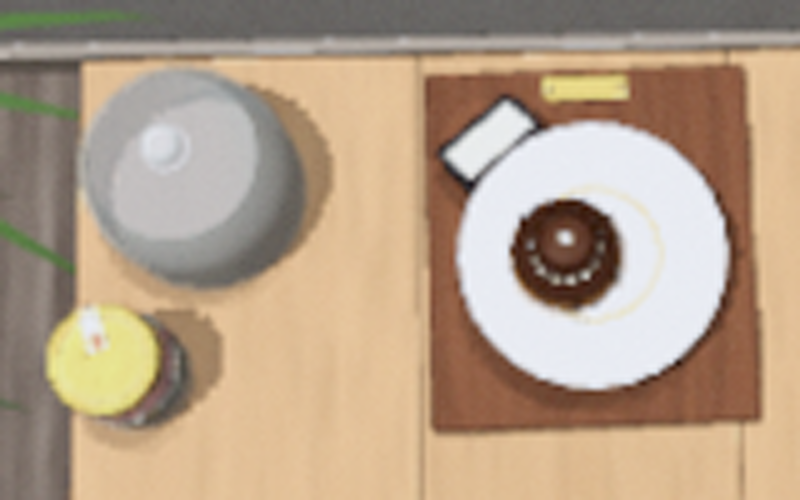

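View pics/scz.png

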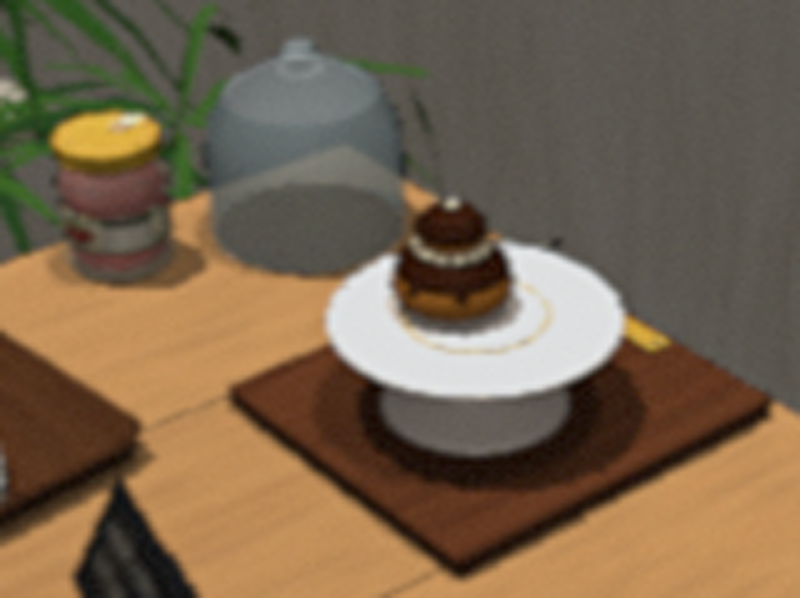

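```bash
cat > m.py <<'E'
from h import *
def comps(m,c,mina=10):
    n,l,st,ce=cv2.connectedComponentsWithStats(m.astype(np.uint8)); return [(st[i],ce[i],l==i) for i in range(1,n) if st[i,4]>=mina]
def top(c):
    k=4
    im=cv2.cvtColor(c['frame'],cv2.COLOR_RGB2BGR)[140:240,215:305]
    im=cv2.resize(im,None,fx=k,fy=k,interpolation=cv2.INTER_CUBIC)
    px=lambda p:((p[0]+.5)/k-.5+215,(p[1]+.5)/k-.5+140)
    hsv=cv2.cvtColor(im,cv2.COLOR_BGR2HSV);g=im.min(2)
    out={}
    w=(hsv[...,1]<70)&(hsv[...,2]>130); w[:40]=0
    L=sorted(comps(cv2.erode(w.astype(np.uint8),np.ones((5,5))),c,60),key=lambda a:-a[0][4])
    pl=cv2.morphologyEx(cv2.dilate(L[0][2].astype(np.uint8),np.ones((5,5))),cv2.MORPH_OPEN,cv2.getStructuringElement(2,(41,41)))
    cnt=max(cv2.findContours(pl,0,1)[0],key=cv2.contourArea)[:,0].astype(float)
    cnt=cv2.convexHull(cnt.astype(np.float32))[:,0]
    W=np.array([onz(c,*px(p),.07)[:2] for p in cnt])
    def fit(W):
        A=np.c_[2*W,np.ones(len(W))];s=np.linalg.lstsq(A,(W**2).sum(1),rcond=None)[0];return s[:2],np.sqrt(s[2]+s[0]**2+s[1]**2)
    for _ in range(5):
        o,r=fit(W);d=np.abs(np.linalg.norm(W-o,axis=1)-r);W=W[d<=max(.0015,np.percentile(d,80))]
    out['plate']=o;out['r']=r
    if len(L)>1: 
        for a in L[1:4]: 
            P=onz(c,*px(a[1]),.063)[:2]; print('white blob',a[0],P,np.linalg.norm(P-o))
    y=(hsv[...,0]>18)&(hsv[...,0]<32)&(hsv[...,1]>110)&(hsv[...,2]>150)
    for a in comps(y,c,40):
        P=onz(c,*px(a[1]),.015)[:2]
        if np.linalg.norm(P-o)<.12 :print('gold',a[0],P,P-o,np.linalg.norm(P-o))
    br=(hsv[...,2]<150)
    # puff: dark/brown inside plate
    yy,xx=np.mgrid[:im.shape[0],:im.shape[1]]
    (cx0,cy0),rr=cv2.minEnclosingCircle(cnt.astype(np.float32))
    ins=(xx-cx0)**2+(yy-cy0)**2<(rr*.93)**2
    b=sorted(comps(br&ins,c,100),key=lambda a:-a[0][4])[0]
    cc=max(cv2.findContours(b[2].astype(np.uint8),0,1)[0],key=cv2.contourArea)
    (ux,uy),ur=cv2.minEnclosingCircle(cc)
    e=cv2.fitEllipse(cv2.convexHull(cc))
    out['puff']=onz(c,*px(e[0]),.083)[:2]; out['puffax']=np.array(e[1])/k/foc(c)*(1.025-.083); out['puffrel']=out['puff']-o
    return out
if __name__=='__main__':
    c=read_camera('top');o=top(c);print(o)
E
python3 m.py
```

```text
white blob [147 186  10   9  63] [0.48339986 0.09513443] 0.016901158625995085
gold [133  58  70  10 263] [0.58261142 0.08295178] [0.10888976 0.0016731 ] 0.10890261463876014
gold [134  76  56   6 164] [0.57057864 0.08919117] [0.09685698 0.00791249] 0.0971796359659557
{'plate': array([0.47372166, 0.08127869]), 'r': np.float64(0.07094973680943575), 'puff': array([0.47141747, 0.09435922]), 'puffax': array([0.05499845, 0.05724943]), 'puffrel': array([-0.0023042 ,  0.01308054])}
```

Run:
```python
from h import *
c=read_camera('top')
z=lambda u,v:((u+.5)/5-.5+140,(v+.5)/5-.5+140)
P=lambda u,v,h:onz(c,*z(u,v),h)[:2]
b=[P(427,76,.014),P(742,68,.014),P(760,420,.014),P(434,430,.014)]
for i in range(4):
    d=b[(i+1)%4]-b[i];print('edge',np.linalg.norm(d),np.degrees(np.arctan2(d[1],d[0])))
print('board c',np.mean(b,0))
print('plaque',P(585,88,.015), 'plate',P(593,255,.07))
o=np.array([.4737,.0813])
l=P(489,141,.06);print('label',l,np.linalg.norm(l-o),np.degrees(np.arctan2(*(l-o)[::-1])))
for n,u,v,h in [('dome',190,177,.03),('jam',105,360,.085)]: print(n,P(u,v,h))
print('wall base',P(430,50,0))
s=read_camera('scene')
print('proj plaque scene',proj(s,[.577,.0855,.015]),proj(s,[*o,.07]))
```

```text
edge 0.1756452467753066 -89.44539760710849
edge 0.1964799635742342 -179.01612674779153
edge 0.17612232530095698 90.73969789181389
edge 0.1970459325355624 0.8441828300447035
board c [0.48751973 0.08096927]
plaque [0.57643078 0.08252153] plate [0.47265669 0.08070072]
label [0.53645449 0.13433938] 0.08216630183917445 40.20411206000459
dome [0.52624971 0.29792453]
jam [0.42058596 0.32793175]
wall base [0.60402527 0.16963676]
proj plaque scene (np.float64(294.9393092707754), np.float64(200.31190520905878)) (np.float64(264.62871089495655), np.float64(197.68049574401385))
```

```bash
cat > go.py <<'E'
from h import *
import sys
# args: x y z yaw(deg of tool x, 180=towards robot) lean(deg, body leaning toward -x world)
def go(x,y,z,yaw=180,lean=0,leandir=180):
    s=get_state();R0=R.from_quat(s['tcp_rot'])
    a=np.radians(yaw);X=np.array([np.cos(a),np.sin(a),0]);Z=np.array([0,0,-1.]);Rt=R.from_matrix(np.c_[X,np.cross(Z,X),Z])
    b=np.radians(leandir); ax=np.cross([0,0,1],[np.cos(b),np.sin(b),0])
    Rt=R.from_rotvec(ax*np.radians(lean))*Rt
    print('t',s['time'],'pos',s['eef_pos'].round(4),'F',s['contact_force'].round(2),'turn',(R0.inv()*Rt).as_rotvec().round(3),'shift',R0.inv().apply(np.array([x,y,z])-s['eef_pos']).round(4))
if __name__=='__main__': go(*map(float,sys.argv[1:]))
E
python3 go.py .47 .175 .23
python3 - <<'E'
from h import *
c=read_camera('top');s=read_camera('scene')
def tri(a,b):
    p,d=ray(c,*a);q,e=ray(s,*b);d/=np.linalg.norm(d);e/=np.linalg.norm(e)
    t=np.linalg.lstsq(np.c_[d,-e],q-p,rcond=None)[0];return (p+d*t[0]),(q+e*t[1])
print(tri((253,53),(362,125)))
print('wall/table left', onz(c,155,150,0),onz(c,340,150,0))
E
```

```text
t 0.4 pos [0.2064 0.6426 0.2311] F [ 0.35  0.09 -0.66] turn [-0.    -0.    -0.311] shift [-0.394  -0.3645  0.0012]
(array([0.80893201, 0.08832744, 0.15557056]), array([0.81137838, 0.0860168 , 0.15699777]))
wall/table left [0.60613417 0.36900539 0.        ] [ 0.59752494 -0.15444069  0.        ]
```

Run:
```python
from h import *
s=read_camera('scene');c=read_camera('top')
for x,z in [(.58,.56),(.6,.5),(.65,.4),(.7,.3),(.81,.156)]: 
    P=onz(c,253,53,z); print(z,P,proj(s,P))
for p in [[.6,.37,0],[.6,-.15,0],[.6,.08,0]]: print(proj(s,p))
```

```text
0.56 [0.57591396 0.09142463 0.56      ] (np.float64(305.4271290144711), np.float64(-49.68246978559668))
0.5 [0.61048386 0.09096514 0.5       ] (np.float64(316.7775584266111), np.float64(-13.68088339770884))
0.4 [0.66810034 0.09019933 0.4       ] (np.float64(332.6478002863579), np.float64(36.65676133485536))
0.3 [0.72571683 0.08943351 0.3       ] (np.float64(345.6149098683917), np.float64(77.78617581493587))
0.156 [0.80868458 0.08833073 0.156     ] (np.float64(360.605291691919), np.float64(125.33305766505536))
(np.float64(237.6710973553272), np.float64(160.61763480226995))
(np.float64(374.2952505859877), np.float64(249.33368554010204))
(np.float64(302.64202342259966), np.float64(202.80610468238604))
```

Call:
arm_command([
  [[0, 0, -0.1], [-0.05, -0.05, 0], -1],
  [[0, 0, -0.2], [-0.1, -0.1, 0], -1],
  [[0, 0, -0.31], [-0.15, -0.14, 0], -1],
  [[0, 0, -0.31], [-0.19, -0.18, 0], -1],
  [[0, 0, -0.31], [-0.24, -0.225, 0], -1],
  [[0, 0, -0.31], [-0.28, -0.26, 0], -1],
  [[0, 0, -0.31], [-0.32, -0.3, 0], -1],
  [[0, 0, -0.31], [-0.36, -0.335, 0], -1],
  [[0, 0, -0.31], [-0.394, -0.365, 0], -1],
  [[0, 0, -0.31], [-0.394, -0.365, 0], -1],
  [[0, 0, -0.31], [-0.394, -0.365, 0], -1],
])

```text
time: 1.98
eef_pos: [0.4696, 0.175, 0.2314]
tcp_rot: [0.001, 1.0, 0.0, -0.0]
contact_force: [0.2, 0.7, -0.8]
opening: -0.004
```

Run:
```python
from h import *
st=get_state();c=snap('wrist','w1.png')
for n,p in [('plate',[.4737,.0813,.07]),('puff',[.4714,.0944,.083])]: print(n,proj(c,p,st))
t=read_camera('top');im=cv2.cvtColor(t['frame'],cv2.COLOR_RGB2BGR);cv2.imwrite('pics/top1.png',cv2.resize(im[140:260,180:300],None,fx=5,fy=5,interpolation=cv2.INTER_CUBIC))
```

```text
plate (np.float64(175.6806971258914), np.float64(179.09257768312239))
puff (np.float64(183.83897253012216), np.float64(179.99239397683172))
```

View pics/w1.png

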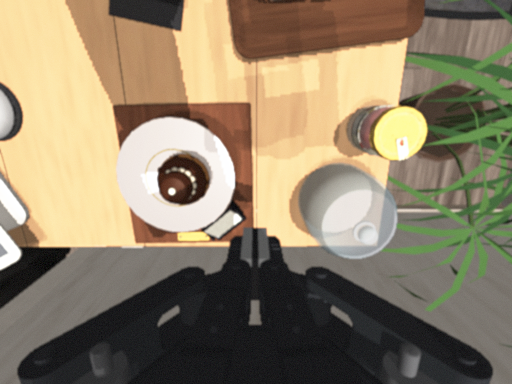

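View pics/top1.png

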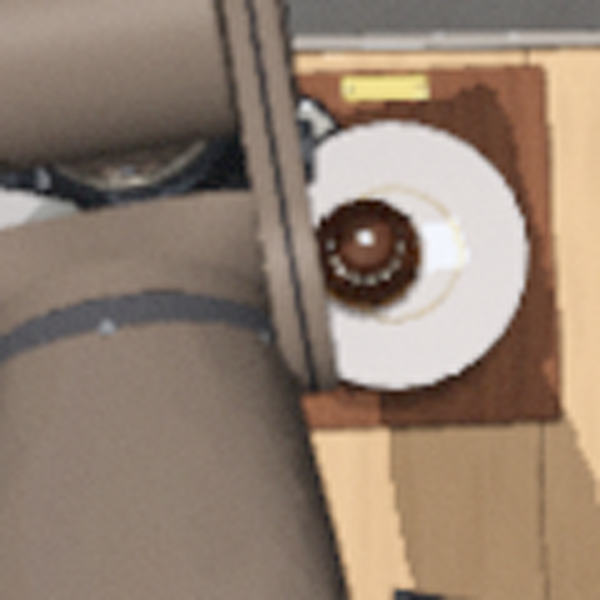

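The wrist view shows the plate at about (177,175), the puff at (184,179), the label at (226,222) and the plaque at (193,237). I'll fit these.

```bash
cat > w.py <<'E'
from h import *
def circ(W):
    for _ in range(6):
        A=np.c_[2*W,np.ones(len(W))];s=np.linalg.lstsq(A,(W**2).sum(1),rcond=None)[0];o=s[:2];r=np.sqrt(s[2]+o@o)
        d=np.abs(np.linalg.norm(W-o,axis=1)-r);W=W[d<=max(.0008,np.percentile(d,85))]
    return o,r,len(W)
def wm(guess,c=None,st=None,name=None):
    if c is None: st=get_state();c=read_camera('wrist')
    k=3;im=cv2.cvtColor(c['frame'],cv2.COLOR_RGB2BGR)
    im=cv2.resize(im,None,fx=k,fy=k,interpolation=cv2.INTER_CUBIC);px=lambda p:((p[0]+.5)/k-.5,(p[1]+.5)/k-.5)
    f=lambda a,z,stt=st:onz(c,*px(a),z,stt)[:2]
    hsv=cv2.cvtColor(im,cv2.COLOR_BGR2HSV)
    g=np.array(proj(c,[*guess,.07],st))*k
    w=((hsv[...,1]<45)&(hsv[...,2]>140)).astype(np.uint8)
    w=cv2.morphologyEx(w,cv2.MORPH_OPEN,np.ones((7,7)))
    n,l,s,ce=cv2.connectedComponentsWithStats(w)
    best=min((i for i in range(1,n) if s[i,4]>8000),key=lambda i:np.linalg.norm(ce[i]-g))
    cnt=max(cv2.findContours((l==best).astype(np.uint8),0,1)[0],key=cv2.contourArea)
    h=cv2.convexHull(cnt)[:,0]
    o,r,m=circ(np.array([f(p,.07) for p in h]));print('plate',o.round(4),'r',r.round(4),m,'gap to guess',(o-guess).round(4))
    cpx=np.array(proj(c,[*o,.07],st))*k; rp=np.linalg.norm(np.array(proj(c,[o[0]+.064,o[1],.07],st))*k-cpx)
    yy,xx=np.mgrid[:im.shape[0],:im.shape[1]]
    b=((hsv[...,2]<150)&(hsv[...,1]>60)&((xx-cpx[0])**2+(yy-cpx[1])**2<rp**2)).astype(np.uint8)
    b=cv2.morphologyEx(b,cv2.MORPH_OPEN,np.ones((5,5)))
    cs=max(cv2.findContours(b,0,1)[0],key=cv2.contourArea);hh=cv2.convexHull(cs)[:,0]
    po,pr,m=circ(np.array([f(p,.083) for p in hh]));print('puff@83mm',po.round(4),'r',pr.round(4),m,'rel',(po-o).round(4))
    y=((hsv[...,0]>18)&(hsv[...,0]<33)&(hsv[...,1]>110)&(hsv[...,2]>150)).astype(np.uint8)
    n,l,s,ce=cv2.connectedComponentsWithStats(y)
    for i in range(1,n):
        P=f(ce[i],.015);d=np.linalg.norm(P-o)
        if s[i,4]>150 and .085<d<.12: print('plaque',P.round(4),'d',d.round(4),'ang',np.degrees(np.arctan2(*(P-o)[::-1])).round(2),s[i])
    w2=((hsv[...,1]<60)&(hsv[...,2]>110)).astype(np.uint8);w2=cv2.morphologyEx(w2,cv2.MORPH_OPEN,np.ones((9,9)))
    n,l,s,ce=cv2.connectedComponentsWithStats(w2)
    for i in range(1,n):
        P=f(ce[i],.06);d=np.linalg.norm(P-o)
        if s[i,4]>150 and .07<d<.11: print('card',P.round(4),'d',d.round(4),'ang',np.degrees(np.arctan2(*(P-o)[::-1])).round(2),s[i])
    return o,po
if __name__=='__main__': 
    import sys
    st=get_state();c=snap('wrist',sys.argv[1]) 
    wm(np.array([.4737,.0813]),c,st)
E
python3 w.py w2.png
python3 - <<'E'
import cv2
im=cv2.imread('pics/w2.png');cv2.imwrite('pics/w2z.png',cv2.resize(im[95:255,100:280],None,fx=4,fy=3.7,interpolation=2))
E
```

```text
plate [0.4722 0.0813] r 0.0696 71 gap to guess [-0.0015 -0.    ]
puff@83mm [0.4707 0.0942] r 0.0291 23 rel [-0.0015  0.0129]
plaque [0.5752 0.0812] d 0.1031 ang -0.06 [ 530  694   98   30 1031]
```

View pics/w2z.png

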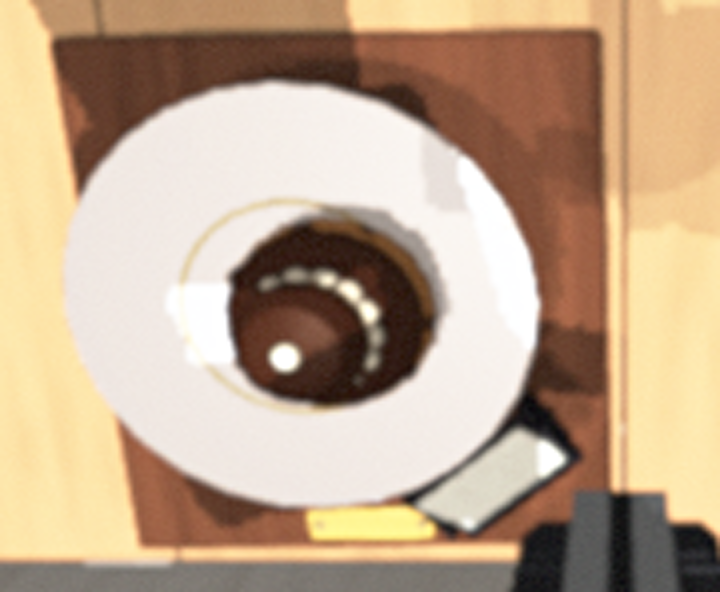

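Call:
arm_command([
  [[0, 0, 0], [-0.001, -0.01, 0.05], -1],
  [[0, 0, 0], [-0.001, -0.018, 0.1], -1],
  [[0, 0, 0], [-0.001, -0.018, 0.135], -1],
  [[0, 0, 0], [-0.001, -0.018, 0.15], -1],
  [[0, 0, 0], [-0.001, -0.018, 0.154], -1],
  [[0, 0, 0], [-0.001, -0.018, 0.154], -1],
])

```text
time: 2.88
eef_pos: [0.4712, 0.1583, 0.0786]
tcp_rot: [-0.001, 1.0, 0.0, 0.001]
contact_force: [-0.4, 0.3, -0.2]
opening: 0.002
```

```bash
python3 w.py w3.png
python3 - <<'E'
from h import *
print(get_state()['contact_force'],get_state()['eef_pos'])
s=read_camera('scene');im=cv2.cvtColor(s['frame'],cv2.COLOR_RGB2BGR);a=cv2.resize(im[150:250,210:310],None,fx=5,fy=5,interpolation=2)
w=cv2.imread('pics/w3.png')[60:260,60:]; cv2.imwrite('pics/c3.png',cv2.hconcat([a,cv2.resize(w,(300,133))]) if 0 else a)
E
```

```text
plate [0.4726 0.0804] r 0.0334 27 gap to guess [-0.0011 -0.0009]
puff@83mm [0.476  0.0811] r 0.0436 19 rel [0.0034 0.0007]
card [0.5417 0.0944] d 0.0705 ang 11.4 [ 475  916   64   57 1710]
card [0.5475 0.1577] d 0.1077 ang 45.88 [751 956  29  16 454]
[ 0.22075508 -0.21395835  0.44495432] [0.47150715 0.15822445 0.07893317]
```

View pics/w3.png

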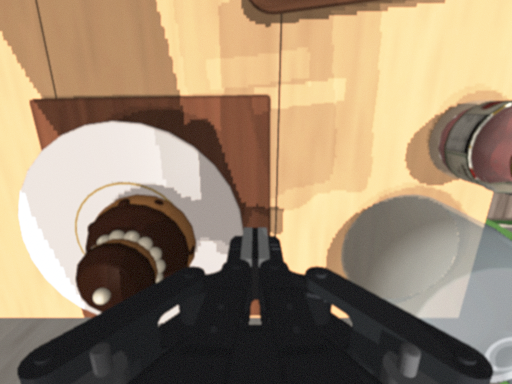

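View pics/c3.png

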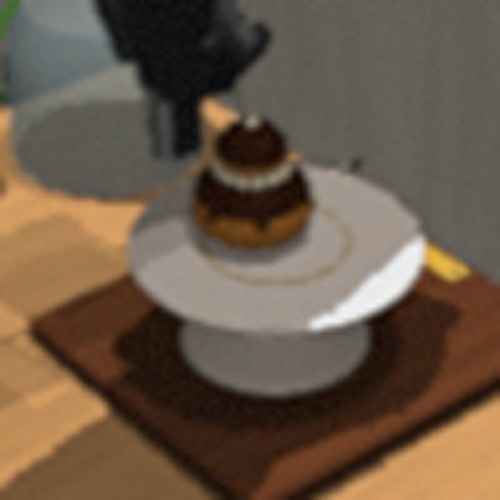

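The knuckles stick out along the jaw axis close to the puff's top height. I'll raise the tool and turn it 90° so that they point along x, then push with the narrow pad side.

```bash
python3 -c "
from h import *
print(get_state()['qpos'])"; python3 go.py .471 .165 .11 90; python3 go.py .471 .165 .077 90
```

```text
[ 1.19126957e-01  8.01899878e-02  2.11982827e+00  3.39880207e-04
  9.38431832e-01 -1.45332964e+00]
t 2.975 pos [0.4716 0.1581 0.079 ] F [-0.1  -0.61 -0.35] turn [0.003 0.002 1.572] shift [ 0.0004  0.0069 -0.031 ]
t 2.975 pos [0.4716 0.1581 0.079 ] F [-0.1  -0.61 -0.35] turn [0.003 0.002 1.572] shift [0.0005 0.0069 0.002 ]
```

Call:
arm_command([
  [[0, 0, 0], [0, 0.007, -0.031], -1],
  [[0, 0, 0.18], [0, 0.007, -0.04], -1],
  [[0, 0, 0.36], [0, 0.007, -0.04], -1],
  [[0, 0, 0.54], [0, 0.007, -0.04], -1],
  [[0, 0, 0.72], [0, 0.007, -0.04], -1],
  [[0, 0, 0.9], [0, 0.007, -0.04], -1],
  [[0, 0, 1.08], [0, 0.007, -0.04], -1],
  [[0, 0, 1.26], [0, 0.007, -0.04], -1],
  [[0, 0, 1.44], [0, 0.007, -0.04], -1],
  [[0, 0, 1.57], [0, 0.007, -0.03], -1],
  [[0, 0, 1.57], [0, 0.007, -0.01], -1],
  [[0, 0, 1.57], [0, 0.007, 0.001], -1],
])

```text
time: 4.47
eef_pos: [0.4718, 0.1652, 0.0782]
tcp_rot: [0.706, 0.708, 0.002, 0.001]
contact_force: [0.4, -0.0, -0.6]
opening: -0.002
```

```bash
cat > see.py <<'E'
from h import *
import sys
n=sys.argv[1]
st=get_state();w=snap('wrist','w'+n+'.png')
s=read_camera('scene');im=cv2.cvtColor(s['frame'],cv2.COLOR_RGB2BGR);a=cv2.resize(im[150:250,210:310],(384,384),interpolation=2)
b=cv2.cvtColor(w['frame'],cv2.COLOR_RGB2BGR);b=b[:,50:450]
cv2.imwrite('pics/v'+n+'.png',cv2.hconcat([a,b]))
print(st['time'],st['eef_pos'].round(4),st['contact_force'].round(2))
for k,p in [('plate c',[.4724,.0813,.07]),('tip',st['eef_pos'])]: print(k,np.round(proj(w,p,st),1))
E
python3 see.py 4;python3 go.py .470 .140 .077 90
```

```text
4.475 [0.4718 0.1652 0.0782] [ 0.43 -0.01 -0.55]
plate c [254.4 340.7]
tip [253.7 240.5]
t 4.575 pos [0.471  0.165  0.0774] F [-0.31 -0.25  0.38] turn [ 0.001 -0.     0.002] shift [-0.025  -0.001   0.0004]
```

View pics/v4.png

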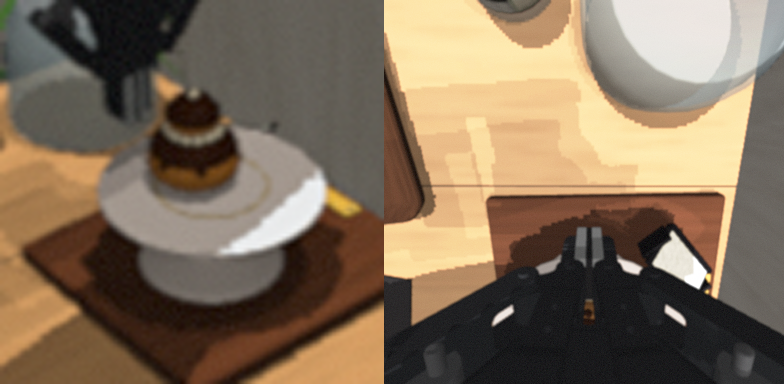

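Call:
arm_command([
  [[0, 0, 0], [-0.012, -0.001, 0.0], -1],
  [[0, 0, 0], [-0.022, -0.001, 0.0], -1],
  [[0, 0, 0], [-0.026, -0.001, 0.0], -1],
  [[0, 0, 0], [-0.028, -0.001, 0], -1],
  [[0, 0, 0], [-0.03, -0.001, 0], -1],
  [[0, 0, 0], [-0.031, -0.001, 0], -1],
  [[0, 0, 0], [-0.032, -0.001, 0], -1],
  [[0, 0, 0], [-0.033, -0.001, 0], -1],
  [[0, 0, 0], [-0.034, -0.001, 0], -1],
  [[0, 0, 0], [-0.034, -0.001, 0], -1],
])

```text
time: 5.82
eef_pos: [0.4701, 0.1311, 0.0775]
tcp_rot: [0.706, 0.708, 0.001, 0.0]
contact_force: [-0.1, 0.7, 1.3]
opening: 0.001
```

```bash
sed -i "s/^cv2.imwrite('pics\/v'/t=read_camera('top');b=cv2.resize(cv2.cvtColor(t['frame'],cv2.COLOR_RGB2BGR)[150:230,215:295],(384,384),interpolation=2)\n&/" see.py; python3 see.py 5
```

```text
5.825 [0.4701 0.1311 0.0775] [-0.06  0.7   1.27]
plate c [257.  301.7]
tip [253.7 240.5]
```

View pics/v5.png

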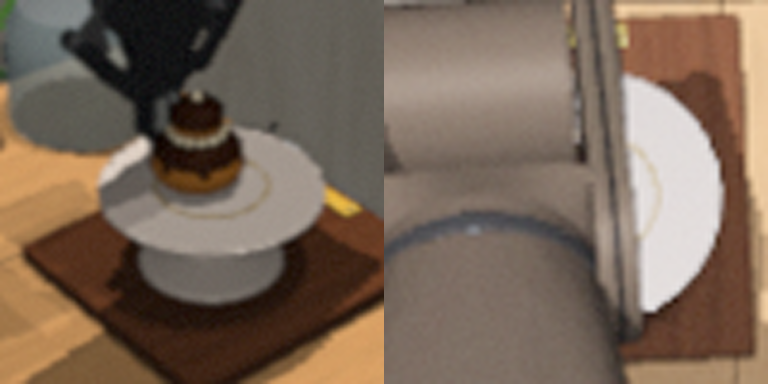

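Call:
arm_command([
  [[0, 0, 0], [-0.0015, 0, 0.0], -1],
  [[0, 0, 0], [-0.0025, 0.0005, 0.0], -1],
  [[0, 0, 0], [-0.0035, 0.001, 0.0], -1],
  [[0, 0, 0], [-0.0045, 0.0015, 0], -1],
  [[0, 0, 0], [-0.0055, 0.0015, 0], -1],
  [[0, 0, 0], [-0.006, 0.0015, 0], -1],
  [[0, 0, 0], [-0.006, 0.0015, 0], -1],
])

```text
time: 6.85
eef_pos: [0.4716, 0.125, 0.0774]
tcp_rot: [0.706, 0.708, 0.001, 0.001]
contact_force: [-0.6, -0.1, -0.4]
opening: -0.002
```

```bash
cat > sc.py <<'E'
from h import *
def sc(img,k=6):
    r0,c0=150,215
    im=cv2.resize(img[r0:230,c0:305],None,fx=k,fy=k,interpolation=cv2.INTER_CUBIC)
    hsv=cv2.cvtColor(im,cv2.COLOR_BGR2HSV)
    # baked band of lower bun: saturated orange-brown
    m=((hsv[...,0]<22)&(hsv[...,1]>120)&(hsv[...,2]>25)&(hsv[...,2]<200)).astype(np.uint8)
    yy,xx=np.mgrid[:m.shape[0],:m.shape[1]]
    u=xx/k+c0;v=yy/k+r0
    m[(v>205)|(v<180)|(u<244)|(u>282)]=0
    n,l,s,ce=cv2.connectedComponentsWithStats(m);i=1+np.argmax(s[1:,4])
    q=s[i];return (q[0]/k+c0,(q[0]+q[2])/k+c0,(q[1]+q[3])/k+r0)
if __name__=='__main__':
    s=read_camera('scene')
    print('start',sc(cv2.imread('pics/scene0.png')),'now',sc(cv2.cvtColor(s['frame'],cv2.COLOR_RGB2BGR)))
    for P in [(.4707,.0942,.083),(.4724,.0813,.083)]: print(np.round(proj(s,P),2))
E
python3 sc.py; python3 see.py 6
```

```text
start (np.float64(249.33333333333334), np.float64(271.6666666666667), np.float64(199.66666666666666)) now (np.float64(251.16666666666666), np.float64(274.6666666666667), np.float64(201.66666666666666))
[260.17 191.13]
[264.2  193.27]
6.9 [0.4716 0.1249 0.0774] [ 1.66  0.71 -0.2 ]
plate c [254.9 294.1]
tip [253.7 240.5]
```

View pics/v6.png

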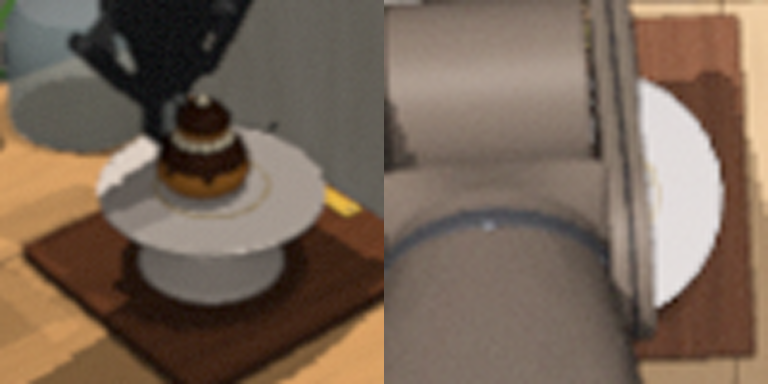

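Call:
arm_command([
  [[0, 0, 0], [-0.0015, 0, 0.0], -1],
  [[0, 0, 0], [-0.0025, 0, 0.0], -1],
  [[0, 0, 0], [-0.0033, 0, 0.0], -1],
  [[0, 0, 0], [-0.0035, 0, 0], -1],
  [[0, 0, 0], [0.01, 0, 0], -1],
  [[0, 0, 0], [0.04, 0, -0.02], -1],
  [[0, 0, 0], [0.07, 0, -0.07], -1],
  [[0, 0, 0], [0.09, 0, -0.12], -1],
  [[0, 0, 0], [0.11, 0, -0.15], -1],
  [[0, 0, 0], [0.11, 0, -0.15], -1],
])

```text
time: 8.3
eef_pos: [0.4723, 0.2369, 0.2306]
tcp_rot: [0.705, 0.709, 0.003, 0.002]
contact_force: [-0.5, -0.5, -0.7]
opening: -0.003
```

```bash
python3 sc.py; python3 see.py 7; python3 m.py
```

```text
start (np.float64(249.33333333333334), np.float64(271.6666666666667), np.float64(199.66666666666666)) now (np.float64(251.83333333333334), np.float64(275.5), np.float64(202.33333333333334))
[260.17 191.13]
[264.2  193.27]
8.35 [0.4712 0.2357 0.228 ] [ 0.37 -0.54 -0.34]
plate c [254.4 288.9]
tip [253.7 240.5]
gold [133  58  70  22 644] [0.57745231 0.08891574] [0.10363122 0.00821915] 0.1039566466569311
{'plate': array([0.47382109, 0.08069659]), 'r': np.float64(0.07051857058652405), 'puff': array([0.46937412, 0.08158181]), 'puffax': array([0.05551169, 0.05887104]), 'puffrel': array([-0.00444696,  0.00088522])}
```

View pics/v7.png

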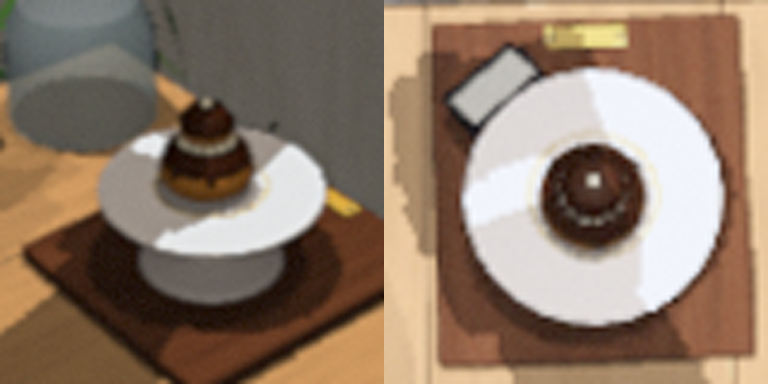

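```bash
python3 go.py .46 .17 .23 180
```

```text
t 8.55 pos [0.47   0.2342 0.225 ] F [-0.67  0.38 -0.63] turn [-3.000e-03 -1.000e-03 -1.569e+00] shift [-0.0642 -0.0101 -0.0049]
```

Call:
arm_command([
  [[0, 0, -0.18], [-0.01, -0.01, -0.004], -1],
  [[0, 0, -0.36], [-0.02, -0.01, -0.004], -1],
  [[0, 0, -0.54], [-0.03, -0.01, -0.004], -1],
  [[0, 0, -0.72], [-0.04, -0.01, -0.004], -1],
  [[0, 0, -0.9], [-0.05, -0.01, -0.004], -1],
  [[0, 0, -1.08], [-0.064, -0.01, -0.004], -1],
  [[0, 0, -1.26], [-0.064, -0.01, -0.004], -1],
  [[0, 0, -1.44], [-0.064, -0.01, -0.004], -1],
  [[0, 0, -1.57], [-0.064, -0.01, -0.004], -1],
  [[0, 0, -1.57], [-0.064, -0.01, -0.004], -1],
  [[0, 0, -1.57], [-0.064, -0.01, -0.004], -1],
])

```text
time: 9.93
eef_pos: [0.4598, 0.1698, 0.2283]
tcp_rot: [0.001, 1.0, -0.001, -0.002]
contact_force: [0.3, 0.5, 0.6]
opening: -0.002
```

```bash
python3 w.py w8.png;python3 w.py w8b.png
python3 - <<'E'
import cv2
im=cv2.imread('pics/w8.png');cv2.imwrite('pics/w8z.png',cv2.resize(im[80:255,90:290],None,fx=4,fy=3.4,interpolation=2))
E
```

```text
plate [0.472  0.0813] r 0.0695 69 gap to guess [-0.0017 -0.    ]
puff@83mm [0.4712 0.0787] r 0.0312 18 rel [-0.0008 -0.0026]
plaque [0.5709 0.0896] d 0.0993 ang 4.82 [578 719  51  14 301]
plaque [0.5793 0.0795] d 0.1073 ang -0.96 [544 725  96  21 672]
plate [0.4719 0.0814] r 0.0695 67 gap to guess [-0.0018  0.0001]
puff@83mm [0.4701 0.0794] r 0.0302 16 rel [-0.0018 -0.002 ]
plaque [0.5708 0.0896] d 0.0992 ang 4.78 [574 717  55  16 332]
plaque [0.5795 0.0798] d 0.1076 ang -0.85 [544 723  95  22 601]
```

View pics/w8z.png

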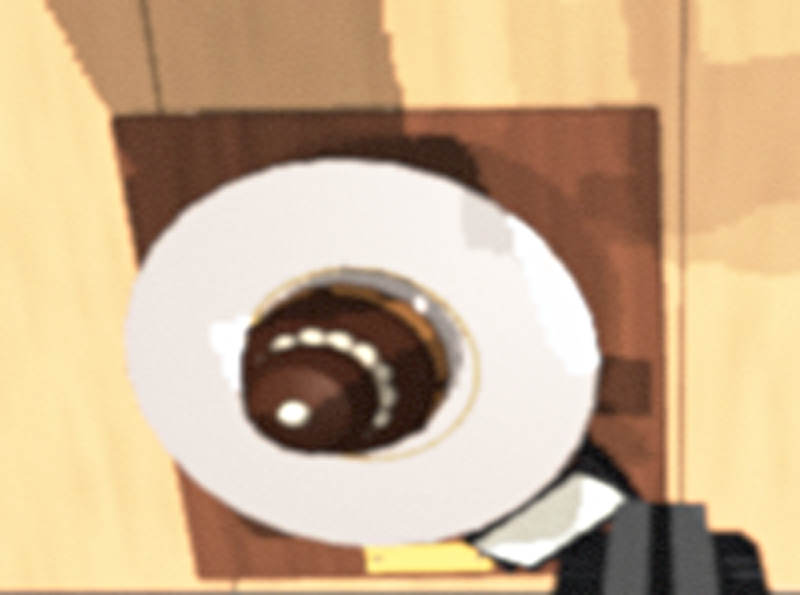

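The wrist view is biased because the upper bun hides part of the lower one. I'll put the camera straight above the plate.

Call:
arm_command([
  [[0, 0, 0], [-0.02, -0.02, -0.02], -1],
  [[0, 0, 0], [-0.045, -0.045, -0.02], -1],
  [[0, 0, 0], [-0.07, -0.07, -0.02], -1],
  [[0, 0, 0], [-0.086, -0.089, -0.02], -1],
  [[0, 0, 0], [-0.086, -0.089, -0.02], -1],
  [[0, 0, 0], [-0.086, -0.089, -0.02], -1],
])

```text
time: 10.78
eef_pos: [0.5454, 0.0814, 0.2482]
tcp_rot: [0.0, 1.0, -0.0, -0.002]
contact_force: [0.0, 0.1, 0.3]
opening: 0.003
```

```bash
python3 w.py w9.png;python3 w.py w9b.png
python3 - <<'E'
import cv2
im=cv2.imread('pics/w9.png');cv2.imwrite('pics/w9z.png',cv2.resize(im[20:260,140:390],None,fx=3,fy=2.5,interpolation=2))
E
```

```text
plate [0.4727 0.0806] r 0.0696 80 gap to guess [-0.001  -0.0007]
puff@83mm [0.4691 0.0808] r 0.0282 46 rel [-0.0036  0.0002]
plaque [0.575  0.0834] d 0.1024 ang 1.57 [ 722  539   96   30 2541]
plate [0.4727 0.0806] r 0.0697 74 gap to guess [-0.001  -0.0007]
puff@83mm [0.4691 0.0808] r 0.0283 44 rel [-0.0037  0.0001]
plaque [0.575  0.0833] d 0.1022 ang 1.5 [ 721  539   96   30 2516]
```

View pics/w9.png

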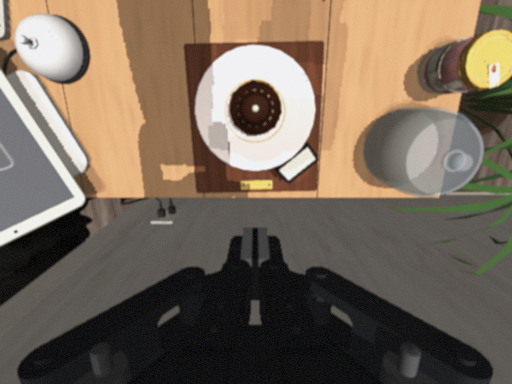

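Call:
arm_command([
  [[0, 0, 0], [0.03, 0, 0], -1],
  [[0, 0, 0], [0.06, 0, 0], -1],
  [[0, 0, 0], [0.09, 0, 0], -1],
  [[0, 0, 0], [0.115, 0, 0], -1],
  [[0, 0, 0], [0.125, 0, 0], -1],
  [[0, 0, 0], [0.125, 0, 0.04], -1],
  [[0, 0, 0], [0.125, 0, 0.07], -1],
  [[0, 0, 0], [0.125, 0, 0.07], -1],
])

```text
time: 11.88
eef_pos: [0.4184, 0.0819, 0.1766]
tcp_rot: [-0.0, 1.0, -0.0, -0.004]
contact_force: [-0.5, -0.2, -0.1]
opening: -0.0
```

```bash
python3 go.py .4205 .081 .0775; python3 -c "
from h import *
print(get_state()['qpos'],get_state()['tcp_rot'])"
```

```text
t 11.875 pos [0.4184 0.0819 0.1766] F [-0.54 -0.22 -0.1 ] turn [-0.001 -0.009  0.001] shift [-0.0029 -0.0009  0.0991]
[-4.48865304e-02 -2.29823105e-01  2.20803010e+00 -1.23001709e-03
  1.17229285e+00 -1.61599319e+00] [-3.96334926e-04  9.99989844e-01 -3.64646935e-04 -4.47453602e-03]
```

Call:
arm_command([
  [[0, -0.009, 0], [-0.002, -0.001, 0.04], -1],
  [[0, -0.009, 0], [-0.002, -0.001, 0.07], -1],
  [[0, -0.009, 0], [-0.002, -0.001, 0.09], -1],
  [[0, -0.009, 0], [-0.002, -0.001, 0.099], -1],
  [[0, -0.009, 0], [-0.002, -0.001, 0.099], -1],
  [[0, -0.009, 0], [-0.002, -0.001, 0.099], -1],
])

```text
time: 12.62
eef_pos: [0.4207, 0.0808, 0.0789]
tcp_rot: [-0.0, 1.0, -0.0, 0.001]
contact_force: [-0.1, -0.3, -0.8]
opening: -0.005
```

```bash
python3 go.py .432 .081 .0775; python3 see.py 10; python3 sc.py
```

```text
t 12.625 pos [0.4207 0.0808 0.0789] F [-0.13 -0.33 -0.77] turn [-0.001  0.003  0.001] shift [-0.0113  0.0002  0.0015]
12.625 [0.4207 0.0808 0.0789] [-0.13 -0.33 -0.77]
plate c [256.3 302.4]
tip [255.8 240.5]
start (np.float64(249.33333333333334), np.float64(271.6666666666667), np.float64(199.66666666666666)) now (np.float64(252.33333333333334), np.float64(275.1666666666667), np.float64(202.5))
[260.17 191.13]
[264.2  193.27]
```

View pics/v10.png

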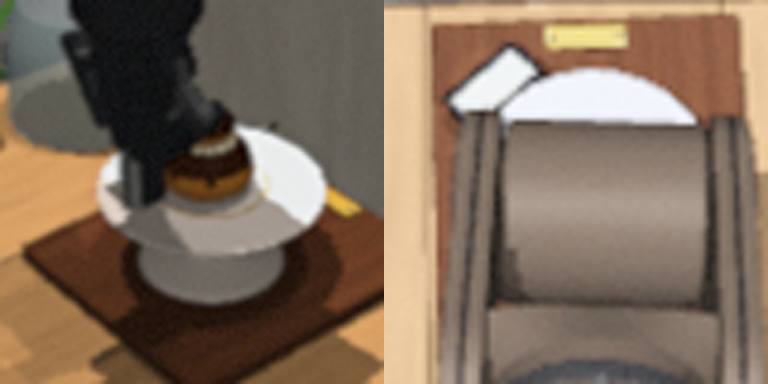

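Call:
arm_command([
  [[0, 0, 0], [-0.003, 0, 0.0015], -1],
  [[0, 0, 0], [-0.006, 0, 0.0015], -1],
  [[0, 0, 0], [-0.0075, 0, 0.0015], -1],
  [[0, 0, 0], [-0.009, 0, 0.0015], -1],
  [[0, 0, 0], [-0.01, 0, 0.0015], -1],
  [[0, 0, 0], [-0.011, 0, 0.0015], -1],
  [[0, 0, 0], [-0.011, 0, 0.0015], -1],
  [[0, 0, 0], [-0.006, 0, 0], -1],
  [[0, 0, 0], [0, 0, -0.01], -1],
  [[0, 0, 0], [0, 0, -0.06], -1],
  [[0, 0, 0], [0, 0, -0.11], -1],
  [[0, 0, 0], [0, 0, -0.17], -1],
])

```text
time: 14.32
eef_pos: [0.4187, 0.081, 0.2499]
tcp_rot: [-0.0, 1.0, -0.0, 0.001]
contact_force: [1.2, 0.9, 0.1]
opening: 0.002
```

Call:
arm_command([
  [[0, 0, 0], [-0.03, 0, -0.01], -1],
  [[0, 0, 0], [-0.06, 0, -0.01], -1],
  [[0, 0, 0], [-0.09, 0, -0.01], -1],
  [[0, 0, 0], [-0.115, 0, -0.01], -1],
  [[0, 0, 0], [-0.125, 0, -0.01], -1],
  [[0, 0, 0], [-0.125, 0, -0.01], -1],
  [[0, 0, 0], [-0.125, 0, -0.01], -1],
])

```text
time: 15.2
eef_pos: [0.5429, 0.0812, 0.2602]
tcp_rot: [-0.001, 1.0, -0.0, 0.0]
contact_force: [0.9, -0.0, 0.5]
opening: 0.005
```

```bash
python3 w.py w11.png; python3 m.py;python3 w.py w11b.png;  python3 - <<'E'
import cv2
im=cv2.imread('pics/w11.png');cv2.imwrite('pics/w11z.png',cv2.resize(im[20:220,170:350],None,fx=4,fy=3,interpolation=2))
E
```

```text
plate [0.4727 0.0806] r 0.0697 70 gap to guess [-0.001  -0.0007]
puff@83mm [0.4714 0.0807] r 0.028 46 rel [-0.0013  0.0001]
plaque [0.575  0.0829] d 0.1023 ang 1.3 [ 723  536   93   29 2441]
white blob [312  42  12  24 204] [ 0.57441702 -0.01642257] 0.15987892049585195
white blob [339  42  11  22 193] [ 0.57509424 -0.03374177] 0.1715492387023693
white blob [  4  42  20  20 182] [0.57908404 0.1832427 ] 0.1657472853113501
{'plate': array([0.44813657, 0.08163107]), 'r': np.float64(0.13932413937086302), 'puff': array([0.44209048, 0.08420554]), 'puffax': array([0.25302722, 0.25495313]), 'puffrel': array([-0.00604609,  0.00257446])}
plate [0.4727 0.0807] r 0.0697 71 gap to guess [-0.001  -0.0006]
puff@83mm [0.4715 0.0807] r 0.028 44 rel [-0.0012  0.0001]
plaque [0.5751 0.0827] d 0.1024 ang 1.14 [ 723  536   93   29 2476]
```

View pics/w11z.png

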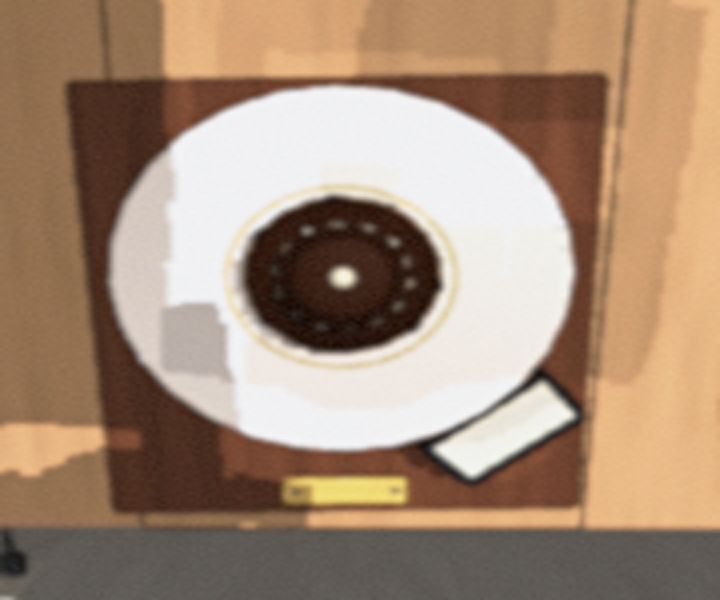

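The puff is upright and 1.3 mm from the centre. Next I'll move the label holder.

```bash
cat > lab.py <<'E'
from h import *
import sys
def lab(c,st,o,zoom=None):
    # card: bright blob bounded by black frame, outside plate radius
    im=cv2.cvtColor(c['frame'],cv2.COLOR_RGB2BGR);k=3;im=cv2.resize(im,None,fx=k,fy=k,interpolation=cv2.INTER_CUBIC)
    hsv=cv2.cvtColor(im,cv2.COLOR_BGR2HSV);yy,xx=np.mgrid[:im.shape[0],:im.shape[1]]
    p,r=cam(c,st);f=foc(c);u=(xx+.5)/k-.5;v=(yy+.5)/k-.5
    d=np.stack([(u-c['cx'])/f,-(v-c['cy'])/f,-np.ones_like(u)],-1)@r.T
    P=p[:2]+d[...,:2]*((.062-p[2])/d[...,2])[...,None]
    rad=np.linalg.norm(P-o,axis=2)
    for nm,m in [('card',(hsv[...,1]<60)&(hsv[...,2]>120)&(rad>.0735)&(rad<.10)),('black',(hsv[...,2]<45)&(rad>.0735)&(rad<.1))]:
        m=(m&(P[...,0]>o[0])).astype(np.uint8);m=cv2.morphologyEx(m,cv2.MORPH_OPEN,np.ones((3,3)))
        n,l,s,ce=cv2.connectedComponentsWithStats(m)
        for i in range(1,n):
            if s[i,4]>250:
                q=P[l==i].mean(0)-o; pts=P[l==i].astype(np.float32)*1000;b=cv2.minAreaRect(pts)
                print(nm,s[i],'r',np.linalg.norm(q).round(4),'ang',np.degrees(np.arctan2(q[1],q[0])).round(2),'rect',np.round(b[1],1),round(b[2],1))
if __name__=='__main__':
    st=get_state();c=read_camera('wrist');lab(c,st,np.array([.4727,.0807]))
E
python3 lab.py
python3 - <<'E'
from h import *
o=np.array([.4727,.0808])
for ph in [48,45,40,35,30,25,20,15,10,6,4,2,1,0]:
    a=np.radians(ph);s=.011*np.sin(a)+.008*np.cos(a)+(.006 if ph>44 else 0);t=.025+s
    print(ph,(o+np.array([.086*np.cos(a)-t*np.sin(a),.086*np.sin(a)+t*np.cos(a)])).round(4))
E
python3 go.py .505 .177 .11
```

```text
card [ 835  441  106   96 4681] r 0.0825 ang 40.1 rect [20.2 46.7] 39.9
48 [0.4972 0.1745]
45 [0.5021 0.173 ]
40 [0.514  0.1653]
35 [0.5214 0.1611]
30 [0.5285 0.1562]
25 [0.535  0.1506]
20 [0.5411 0.1443]
15 [0.5466 0.1374]
10 [0.5514 0.13  ]
6 [0.5547 0.1237]
4 [0.5561 0.1205]
2 [0.5575 0.1172]
1 [0.5581 0.1155]
0 [0.5587 0.1138]
t 15.4 pos [0.5432 0.0812 0.2602] F [-0.41  0.2   0.12] turn [-0.001  0.001  0.001] shift [0.0383 0.096  0.1501]
```

Call:
arm_command([
  [[0, 0, 0], [0.015, 0.035, 0], -1],
  [[0, 0, 0], [0.03, 0.07, 0.02], -1],
  [[0, 0, 0], [0.041, 0.094, 0.06], -1],
  [[0, 0, 0], [0.041, 0.094, 0.1], -1],
  [[0, 0, 0], [0.041, 0.094, 0.14], -1],
  [[0, 0, 0], [0.041, 0.094, 0.16], -1],
  [[0, 0, 0], [0.041, 0.094, 0.16], -1],
])

```text
time: 16.27
eef_pos: [0.5006, 0.1748, 0.0983]
tcp_rot: [-0.001, 1.0, -0.001, -0.002]
contact_force: [-0.2, 0.2, 0.2]
opening: -0.001
```

```bash
python3 see.py 12;python3 go.py .502 .175 .054
```

```text
16.275 [0.5006 0.1748 0.0983] [-0.18  0.18  0.23]
plate c [115. 182.]
tip [255.8 240.5]
t 16.425 pos [0.5033 0.1752 0.1016] F [ 0.35 -0.47  0.42] turn [-0.     0.004  0.001] shift [ 0.0015 -0.0002  0.0476]
```

View pics/w12.png

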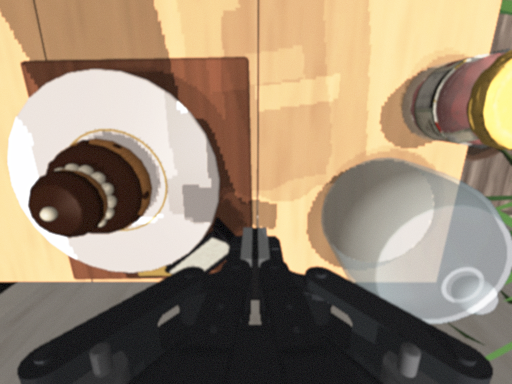

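Call:
arm_command([
  [[0, 0, 0], [0.001, 0, 0.02], -1],
  [[0, 0, 0], [0.001, 0, 0.037], -1],
  [[0, 0, 0], [0.001, 0, 0.047], -1],
  [[0, 0, 0], [0.001, 0, 0.048], -1],
  [[0, 0, 0], [0.001, 0, 0.048], -1],
])

```text
time: 17.05
eef_pos: [0.5029, 0.1752, 0.054]
tcp_rot: [-0.0, 1.0, -0.0, 0.002]
contact_force: [0.3, 0.2, -0.5]
opening: -0.003
```

```bash
python3 see.py 13;python3 lab.py; for p in ".514 .1653" ".5285 .1562" ".5411 .1443" ".5514 .13" ".5547 .1237"; do python3 go.py $p .054; done
```

```text
17.05 [0.5029 0.1752 0.054 ] [ 0.34  0.22 -0.49]
plate c [ 68.7 200.9]
tip [255.8 240.5]
card [    0   847   318   162 18446] r 0.0845 ang -24.07 rect [60.8 31.9] 69.3
card [499 915  40  28 707] r 0.0861 ang 30.83 rect [5.  9.8] 37.0
black [ 757  687   16   86 1032] r 0.0976 ang 73.94 rect [ 2.7 17.8] 88.5
black [  178   709   569   322 60791] r 0.0804 ang 30.89 rect [ 39.1 137. ] 34.1
black [  0 831  29  29 402] r 0.0765 ang -45.6 rect [4.4 7.6] 32.8
t 17.25 pos [0.503  0.1753 0.0542] F [-0.3  -0.62  0.22] turn [-0.     0.005  0.001] shift [-0.011  -0.01    0.0003]
t 17.25 pos [0.503  0.1753 0.0542] F [-0.3  -0.62  0.22] turn [-0.     0.005  0.001] shift [-0.0255 -0.0191  0.0004]
t 17.25 pos [0.503  0.1753 0.0542] F [-0.3  -0.62  0.22] turn [-0.     0.005  0.001] shift [-0.0381 -0.031   0.0004]
t 17.25 pos [0.503  0.1753 0.0542] F [-0.3  -0.62  0.22] turn [-0.     0.005  0.001] shift [-0.0484 -0.0453  0.0005]
t 17.25 pos [0.503  0.1753 0.0542] F [-0.3  -0.62  0.22] turn [-0.     0.005  0.001] shift [-0.0517 -0.0516  0.0005]
```

View pics/v13.png

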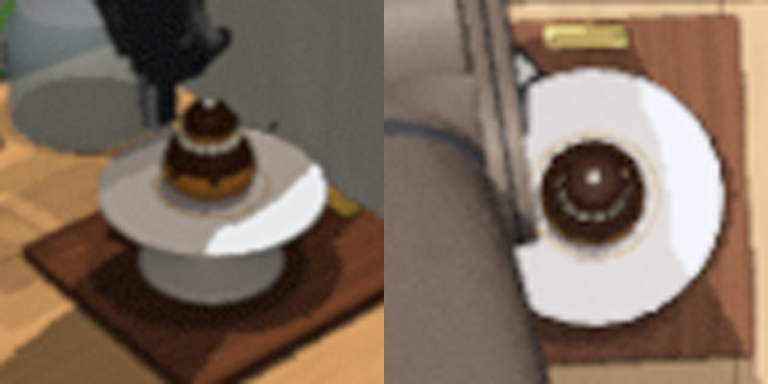

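Call:
arm_command([
  [[0, 0, 0], [-0.003, -0.003, 0], -1],
  [[0, 0, 0], [-0.007, -0.0065, 0], -1],
  [[0, 0, 0], [-0.011, -0.01, 0], -1],
  [[0, 0, 0], [-0.0145, -0.012, 0], -1],
  [[0, 0, 0], [-0.0185, -0.0142, 0], -1],
  [[0, 0, 0], [-0.022, -0.0167, 0], -1],
  [[0, 0, 0], [-0.0255, -0.0191, 0], -1],
  [[0, 0, 0], [-0.029, -0.022, 0], -1],
  [[0, 0, 0], [-0.032, -0.0247, 0], -1],
  [[0, 0, 0], [-0.035, -0.0278, 0], -1],
  [[0, 0, 0], [-0.037, -0.03, 0], -1],
  [[0, 0, 0], [-0.0381, -0.031, 0], -1],
])

```text
time: 18.75
eef_pos: [0.5412, 0.1441, 0.0544]
tcp_rot: [-0.0, 1.0, -0.0, 0.002]
contact_force: [-0.1, 0.9, 0.8]
opening: -0.001
```

```bash
python3 see.py 14; for p in ".5466 .1374" ".5514 .13" ".5547 .1237" ".5561 .1205"; do python3 go.py $p .054; done
```

```text
18.75 [0.5412 0.1441 0.0544] [-0.09  0.88  0.76]
plate c [119.5 122.1]
tip [255.8 240.5]
t 18.9 pos [0.5412 0.1442 0.0545] F [ 0.3   0.4  -0.45] turn [-0.     0.005  0.001] shift [-0.0054 -0.0068  0.0005]
t 18.9 pos [0.5412 0.1442 0.0545] F [ 0.3   0.4  -0.45] turn [-0.     0.005  0.001] shift [-0.0102 -0.0142  0.0005]
t 18.9 pos [0.5412 0.1442 0.0545] F [ 0.3   0.4  -0.45] turn [-0.     0.005  0.001] shift [-0.0135 -0.0205  0.0005]
t 18.9 pos [0.5412 0.1442 0.0545] F [ 0.3   0.4  -0.45] turn [-0.     0.005  0.001] shift [-0.0148 -0.0237  0.0005]
```

View pics/v14.png

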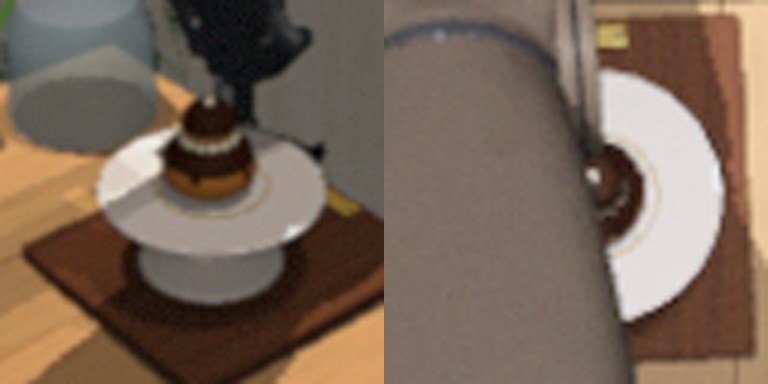

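Holder turning as planned (it now shows near (320,150) in the left panel). I'll continue to about 4°, then back off and look.

Call:
arm_command([
  [[0, 0, 0], [-0.003, -0.0033, 0.0], -1],
  [[0, 0, 0], [-0.0054, -0.0068, 0], -1],
  [[0, 0, 0], [-0.008, -0.0105, 0], -1],
  [[0, 0, 0], [-0.0102, -0.0142, 0], -1],
  [[0, 0, 0], [-0.012, -0.0175, 0], -1],
  [[0, 0, 0], [-0.0135, -0.0205, 0], -1],
  [[0, 0, 0], [-0.0148, -0.0235, 0], -1],
  [[0, 0, 0], [-0.0148, -0.0237, 0], -1],
  [[0, 0, 0], [-0.0148, -0.012, 0], -1],
  [[0, 0, 0], [-0.0148, -0.012, -0.04], -1],
  [[0, 0, 0], [-0.0148, -0.02, -0.1], -1],
  [[0, 0, 0], [-0.0148, -0.04, -0.15], -1],
])

```text
time: 20.4
eef_pos: [0.5553, 0.1054, 0.2068]
tcp_rot: [-0.002, 1.0, -0.0, 0.003]
contact_force: [0.5, -0.0, 0.3]
opening: 0.002
```

Call:
arm_command([
  [[0, 0, 0], [0, -0.02, -0.05], -1],
  [[0, 0, 0], [0.005, -0.03, -0.05], -1],
  [[0, 0, 0], [0.005, -0.03, -0.05], -1],
  [[0, 0, 0], [0.005, -0.03, -0.05], -1],
])

```text
time: 20.9
eef_pos: [0.5491, 0.0761, 0.2545]
tcp_rot: [-0.002, 1.0, 0.0, 0.001]
contact_force: [0.3, -0.2, 0.8]
opening: -0.001
```

```bash
python3 w.py w15.png; python3 lab.py
python3 - <<'E'
import cv2
im=cv2.imread('pics/w15.png');cv2.imwrite('pics/w15z.png',cv2.resize(im[20:220,170:350],None,fx=4,fy=3,interpolation=2))
E
```

```text
plate [0.4727 0.0807] r 0.0697 73 gap to guess [-0.001  -0.0006]
puff@83mm [0.4721 0.0815] r 0.028 41 rel [-0.0006  0.0008]
card [ 725  500  109   47 4720] r 0.0826 ang 0.44 rect [20.1 46.3] 0.9
```

View pics/w15z.png

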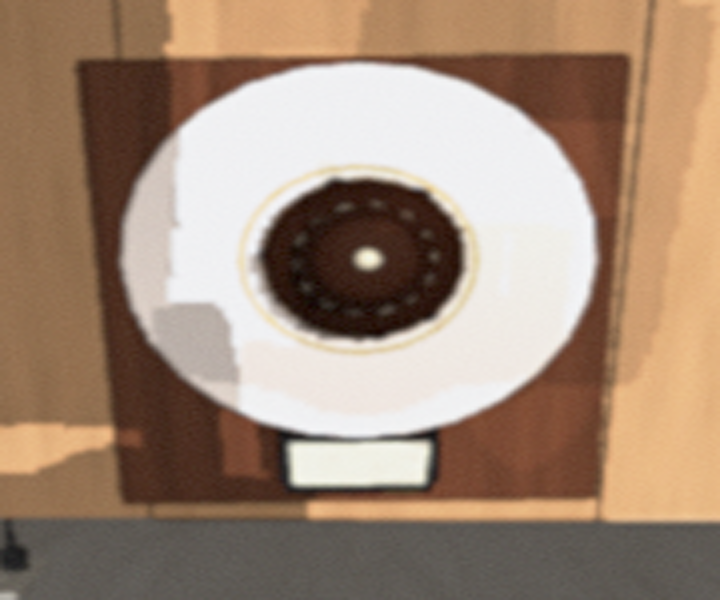

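Run:
```python
from h import *
a=cv2.imread('pics/scene0.png');s=snap('scene','scene9.png');b=cv2.imread('pics/scene9.png')
cv2.imwrite('pics/cmp.png',cv2.hconcat([cv2.resize(a[130:330,170:350],(390,433)),cv2.resize(b[130:330,170:350],(390,433))]))
st=get_state();w=read_camera('wrist')
P=lambda u,v:onz(w,170+u/4,20+v/3,.014,st)[:2]
for p,q in [((628,55),(80,62)),((598,498),(124,502))]:
    d=P(*p)-P(*q);print(np.degrees(np.arctan2(-d[0],d[1])))
```

```text
1.0577421382053749
0.8644023614219563
```

View pics/cmp.png

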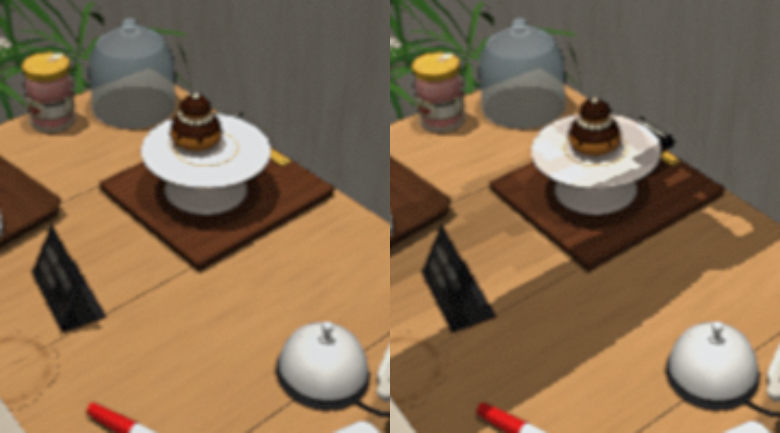

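In the side-by-side (before left, after right), the puff is upright and in the ring. The dome, jam and bell haven't moved, and the label sits above the plaque. The board's yaw is about 0.9° and the label's is 0.4–0.9°, so I'm signing off.

```bash
python3 -c "
from plant import *
print(get_state()['time'],sign_off())"
```

```text
the job is handed in; nothing more can be done
21.1 None
```

The cream puff now stands upright in the middle of the gold ring, and the label holder is straight above the brass plaque. I handed the job in at 21.1 s of the 64 s allowed.

I pushed the puff low on the lower bun with the shut fingertips, about 13 mm sideways and then 3 mm toward the front. After that I pushed the holder's end cheek round by about 40°. Nothing was gripped or lifted.

- **Puff:** the last overhead wrist view put it about 1 mm from the plate centre. The scene camera showed it upright.
- **Label:** the card's position reads 0.4° and its edge 0.9°, against a stand yaw of about 0.9° from the board edges. That leaves an error of about half a degree or less.
- **Dome, bell and jam jar:** they look unmoved in the before and after pictures. I compared these by eye only.
- **Forces and clearance:** force readings between moves stayed within sensor noise, under 2 N. The tool ended about 0.25 m above the counter, touching nothing.

Some checks disagreed. One slanted wrist view put the puff 2–3 mm off in y because the upper bun hid part of the lower one, so I measured again from straight above. Plaque direction readings ranged from -0.1° to 1.6°, so I used the board edges. The last automatic top-camera fit failed because the arm was in the way, and I ignored it.

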